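# Load a sandstone core slug into the press's feed chute and home it on the escapement stop

### The arm

A 7-joint arm with a two-finger parallel gripper is mounted at the origin on the work surface. World frame = base frame: x ahead of the robot, y to its left, z up, the work surface at z = 0. Lengths are in m, angles in rad, forces in N, time in s.
With the tool pointing down it reaches from about 0.4 to 0.925 m from the base axis. Payload 4.1 kg.
Tool frame: the origin (TCP) lies on the front face of the gripper's body, between the roots of the fingers; the fingertips stand 73 mm ahead of it and the grasp point (between the pads) lies robot.grip_depth ahead of it (robot.grip_depth is the distance from the TCP to the grasp point, in m); z points along the fingers, y is the direction in which the jaws open and shut (so a half turn about z gives the same grasp; the last joint's range is limited). The gripper opens to 85 mm and grips with 20 to 120 N. Pads are 22 mm wide; open, the fingers measure 114 mm over their backs; the gripper's body (76 mm by 85 mm) begins 54 mm behind the grasp point. The pads swing forward as they close: fully open they stand 13 mm farther back than shut.
Start: joints at [1.04, 0.398, 0.045, 1.537, -0.019, 1.207, -0.051], TCP at [0.272, -0.59, 0.304] pointing down, gripper open.
Joint ranges: [-2.82, 2.82], [-0.49, 2.23], [-1.37, 1.46], [0, 2.46], [-1.36, 4.5], [0.23, 2], [-2.94, 2.94]. Speed limits (rad/s): [2.57, 2.57, 3.14, 3.14, 3.14, 3.14, 3.14].

### API

Orientations are given as a 3x3 rotation matrix whose columns are the frame's x, y, z axes.
In Python, from workcell import readout, cams, robot gives the robot as it stands.
- The arm moves only by the tool arm_command, never from a script. Its argument "moves" is a list of rows, each a list of 4 numbers: the shift along the world's x, y, z in units of 3 cm (1.0 is 3 cm), then the turn about the world's z in units of 0.12 rad (1.0 is 0.12 rad). A call has 1 to 12 rows; each row shifts and turns the commanded pose from where the row before left it; what a row does not reach is not made up. A row lasts 1/12 s, in which the tool goes at most 41.7 mm and 7.16 degrees, less where a joint would pass 70% of its speed; a pose out of reach is approached as far as the arm can. A call with a number of a shift or a turn outside -1 to 1 is refused whole. A call with a gripper value outside its range is refused whole. "fingers" is the opening, from -1 (shut) to 1 (fully open), so that 0 is half open, set as the call begins (left out, the last holds). The fingers move at their own pace and stop on an object; the grip force is fixed at half the most. Time passes only in rows, so rows that do not move let the fingers close. It gives the time, the measured TCP pose, the force and the opening at its end, in the units of the state.
- readout.sense(): the state, without advancing time (a new reading comes with each control period).
- cams.snapshot(name): name is "scene" or "side" or "wrist"; returns a dict with "frame" (400x640x3 uint8, red, green, blue), "K" (3x3 intrinsics, pixels), "position" and "attitude" of the camera in the world; the wrist camera has in their place "T_tool_cam" (4x4, takes a point from camera to tool coordinates, whose origin is the TCP and whose axes are the flange's). Camera axes: x right, y down, z forward; pixel columns grow to the right and rows downward; lengths in m; the calibration is good to about 2 mm. The wrist camera is an equidistant fisheye: a pixel r from the principal point sees the ray r / f radians off the axis. A picture is of the moment at which its call begins: read the wrist's pose just before it. There is no depth.
- robot.job_done(): hands the job in, once; it reports no verdict.
Trained networks look in a picture, given as the dict that the camera call returned (one of the last four; its "shot" number tells which), for a name from the list of things; names that differ only in an ending like _2 or _b are one class to them, and where a whole thing is asked for, a point or a joint stands for the part that bears it (a point fixed in the world has none). Each returns a list of dicts, best first, with "conf" (0 to 1); they miss things now and then, are a little off and sometimes report something else, mostly with a low value. They report only what shows in the picture. A call takes as long as a camera call. They do not tell look-alikes from the thing itself.
- cams.recognise(label, picture): "xy" ([column, row] in pixels, amid what is visible of it).
- cams.silhouettes(label, picture): "mask" (400x640 bool, what is visible of it) and "xy" ([column, row] in pixels, amid what is visible of it).
The state is a dict: "clock": time; "joint_positions": joint angles; "qd": joint speeds; "joint_torque": joint torques, N m; "tool_pos": TCP position; "tcp_rot": TCP orientation; "force": force on the tool from outside, world axes, zero at the start; "wrist_torque": the same for the moment, N m; "grip_width": finger opening in m.
Only numpy, scipy, OpenCV 4.12 (cv2) and the standard library are available. Lean on these libraries where they do the work, as an engineer would, in place of code of your own. Each camera call takes 0.05 s, during which the arm holds its last target.

### The job

Take the striped red sandstone slug from the bench, lay it flat in the open loading pan at the top of the hand press's feed chute, then push it from behind down the chute until it is felt to bear firmly on the sprung nose of the escapement stop: a steady push of about 5 to 10 N on the nose for a moment, never as much as 15 N, which would trip the gate. Back off and leave the slug resting against the stop; leave the other slugs, the core, the mortar, the pestle and the vials where they are.

Things in the scene. Friction and masses are not known exactly. Their poses are not given: they have to be found in the camera images.
- slug_red: the slug to load: a disc cut from red sandstone core, tan stripes across its top, 48 mm diameter, 25 mm tall, about 0.1 kg, lying flat on the bench in a row (left to right, about 130 mm apart, any order) with a dark grey and a cream slug of the same size. Origin at the centre of its underside, z along its own axis; turning about z makes no difference.
- chute: aluminium feed chute of the green hand press, on two stands, sloping down to the press at 15 degrees. Origin: on its floor, on the centre line, at the open upper end, about 180 mm above the bench. x runs along the floor DOWN the slope, y across it towards the robot, z square to the floor, up out of the chute. Friction (about 0.6) keeps the slug from sliding by itself.
- pan (a point): where to lay the slug: on the floor of the open loading pan, on the centre line, 65 mm down the chute from its origin; axes as the chute's. The pan is the chute's first 120 mm: 64 mm wide inside, side walls 15 mm high, upper end open. A funnel 30 mm long follows and leads into the guided run.
- run (a point): start of the guided run, on the floor and centre line, 150 mm down the chute; axes as the chute's. The run, 140 mm long, is 30 mm deep: fixed side at y +24.5 mm; sprung guide at y -20.5 mm, giving up to 7 mm, so the slug (centre near y 0) drags 1.5 to 4 N. Lips 27 mm above the floor hook over it; between them a 41 mm slot is open from above. Push low, under half the slug's height, or its rear lifts.
- escapement: escapement: yellow gate plate between two dark posts (56 mm tall) across the chute, with a stop screw through it. Origin on the floor and centre line, 300 mm down the chute; axes as the chute's. It carries the sprung nose (see gate_top). The gate trips at 15 N on the nose. A slug pressed home and let go stays in contact, held by the chute's drag.
- gate_top (a point): top middle of the yellow gate plate, 47.5 mm above the chute floor. The stop screw passes through the gate 12.5 mm above the floor and ends uphill in a round black sprung nose, 18 mm across. The screw's setting differs each time and is not measured: the nose's face is 25 to 75 mm uphill of the gate's middle; see it or feel for it. The nose gives about 1 mm per 4.5 N.
- slug_grey: plain dark grey basalt slug, same size as the red one (48 mm diameter, 25 mm tall), standing flat; origin at the centre of its underside. Leave alone.
- slug_pale: plain cream limestone slug, same size as the red one (48 mm diameter, 25 mm tall), standing flat; origin at the centre of its underside. Leave alone.
- core: striped red sandstone core stick, 48 mm diameter, 160 mm long, lying in a wooden cradle on the right; origin at the bottom of its middle. Leave alone.
- mortar: blue ceramic mortar, 124 mm across the rim, 75 mm tall, at the back; origin at the centre of its underside. Leave alone.
- pestle: brass pestle, 130 mm tall, standing upright on its head (38 mm across), at the back; origin at the centre of its underside. Leave alone.
- vial_0: orange plastic sample vial with a white screw cap, 28 mm diameter, 70 mm tall, standing at the robot's left; origin at the centre of its underside. Leave alone.
- vial_1: orange plastic sample vial with a white screw cap, 28 mm diameter, 70 mm tall, standing at the robot's left; origin at the centre of its underside. Leave alone.
- vial_2: orange plastic sample vial with a white screw cap, 28 mm diameter, 70 mm tall, standing at the robot's left; origin at the centre of its underside. Leave alone.
There are look-alikes about, which are no part of the job. Leave any blue, green or turquoise look-alike of the slug_red alone.

How it is judged:
By the outcome, as a careful person would: the job done as asked, in the order asked, and still so for the second after the job is handed in, with the robot touching nothing.
It also fails if it takes over 67 s, if anything falls off the work surface, if the arm or the gripper's body presses on something with over 40 N, if the wrist force passes 120 N, or if a joint passes its speed limit or range.

## Working session

There is one attempt and no reset: what is moved stays moved. The work goes in short steps, Python scripts to look and compute and a tool call to move; the robot and the scene stay as the last step left them, time stands still between calls to the robot, and variables do not carry over. Pictures are saved under pics/ and viewed, and the job is handed in when it is done.

Besides the shell and the picture viewer there is one more tool, called as name([rows], argument=value, ...), one row to a line, values as JSON. arm_command: Moves the arm, as the interface text tells. Shifts and turns lie within -1 to 1; 1 stands for 3 cm of shift or 0.12 rad of turn. Its arguments: {"type":"object","properties":{"moves":{"type":"array"},"fingers":{"type":"number"}},"required":["moves"]}

```bash
ls; mkdir -p pics
python3 - <<'E'
from workcell import readout,cams,robot
import cv2
s=readout.sense();print({k:s[k] for k in('clock','tool_pos','tcp_rot','force','grip_width')},robot.grip_depth)
for n in('scene','side','wrist'):
    p=cams.snapshot(n);cv2.imwrite(f'pics/{n}0.png',p['frame'][:,:,::-1]);print(n,p['K'],p.get('position'),p.get('attitude'),p.get('T_tool_cam'))
    import pickle;pickle.dump(p,open(f'{n}0.pkl','wb'))
E
```

```text
pics
{'clock': 0.0, 'tool_pos': array([ 0.27183041, -0.58987596,  0.30285719]), 'tcp_rot': array([[ 9.08170110e-01,  4.18600146e-01, -9.84072058e-04],
       [ 4.18601267e-01, -9.08168498e-01,  1.71997736e-03],
       [-1.73720468e-04, -1.97396584e-03, -9.99998037e-01]]), 'force': array([ 0.07823132,  0.19386058, -0.33168181]), 'grip_width': 0.08520686587040452} 0.0539
scene [[408.88869022   0.         321.5999761 ]
 [  0.         408.88869022 191.93473568]
 [  0.           0.           1.        ]] [1.33338934 0.02769642 0.79886993] [[-0.11746208  0.65489606 -0.74653454]
 [ 0.9930007   0.08679643 -0.08009983]
 [ 0.01233947 -0.75071801 -0.66050753]] None
side [[387.74100032   0.         324.89472882]
 [  0.         387.74100032 201.23028171]
 [  0.           0.           1.        ]] [0.10541597 0.4307407  0.62599281] [[-0.74503376 -0.38039187  0.54792948]
 [-0.66690946  0.44020774 -0.60120623]
 [-0.01250884 -0.81333829 -0.58165656]] None
wrist [[309.70691629   0.         324.34759769]
 [  0.         309.70691629 200.41066508]
 [  0.           0.           1.        ]] None None [[-4.30468506e-04 -9.51214599e-01 -3.08529741e-01  7.88452325e-02]
 [ 9.99999904e-01 -4.32780465e-04 -6.09385939e-05  9.89520025e-04]
 [-7.55599647e-05 -3.08529738e-01  9.51214695e-01 -6.98148567e-02]
 [ 0.00000000e+00  0.00000000e+00  0.00000000e+00  1.00000000e+00]]
```

View pics/scene0.png

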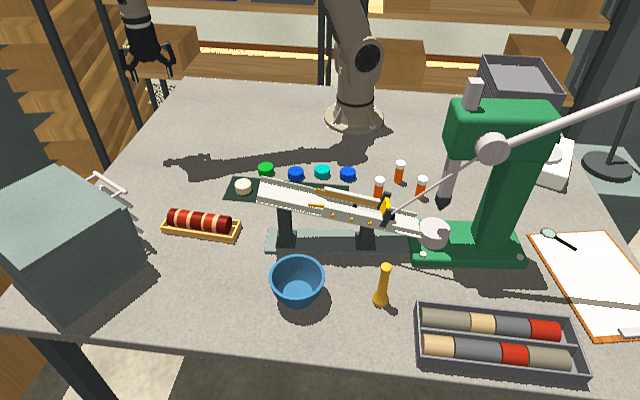

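View pics/side0.png

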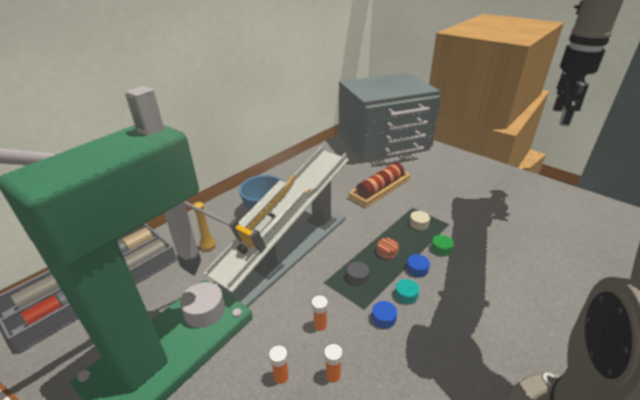

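View pics/wrist0.png

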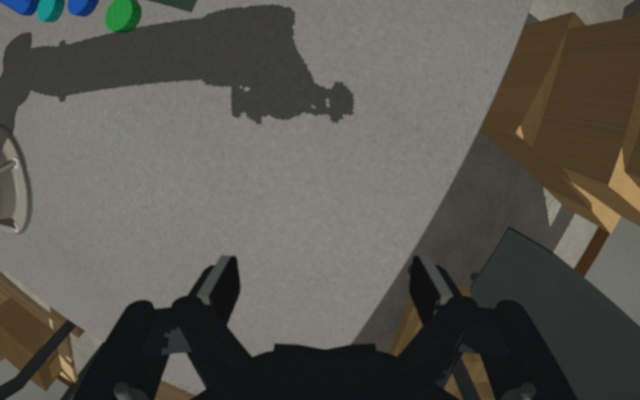

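```bash
cat > h.py <<'E'
import numpy as np,cv2,pickle
from scipy.optimize import least_squares
def cam(p,pose=None):
    if 'position' in p and p['position'] is not None: return np.array(p['position']),np.array(p['attitude']),False
    R,t=pose;T=np.array(p['T_tool_cam']);return t+R@T[:3,3],R@T[:3,:3],True
def ray(p,uv,pose=None):
    c,R,fe=cam(p,pose);K=p['K'];x=(uv[0]-K[0,2])/K[0,0];y=(uv[1]-K[1,2])/K[1,1]
    if fe:
        r=np.hypot(x,y);d=np.array([x/r*np.sin(r),y/r*np.sin(r),np.cos(r)]) if r>0 else np.array([0,0,1.])
    else: d=np.array([x,y,1.]);d/=np.linalg.norm(d)
    return c,R@d
def atz(p,uv,z,pose=None):
    c,d=ray(p,uv,pose);return c+d*(z-c[2])/d[2]
def tri(rays):
    A=np.zeros((3,3));b=np.zeros(3)
    for c,d in rays:
        M=np.eye(3)-np.outer(d,d);A+=M;b+=M@c
    x=np.linalg.solve(A,b);return x,[np.linalg.norm((np.eye(3)-np.outer(d,d))@(x-c)) for c,d in rays]
def proj(p,X,pose=None):
    c,R,fe=cam(p,pose);q=(np.atleast_2d(X)-c)@R;K=p['K']
    if fe:
        r=np.hypot(q[:,0],q[:,1]);th=np.arctan2(r,q[:,2]);s=th/np.maximum(r,1e-9)
    else: s=1/q[:,2]
    return np.c_[q[:,0]*s*K[0,0]+K[0,2],q[:,1]*s*K[1,1]+K[1,2]]
E
python3 - <<'E'
from workcell import cams
from h import *
P={n:cams.snapshot(n) for n in('scene','side')}
for l in ['slug_red','slug_grey','slug_pale','gate_top','pan','run','chute','escapement','core','vial_0']:
    for n in P:
        r=cams.recognise(l,P[n])
        print(l,n,[(np.round(a['xy'],1).tolist(),round(float(a['conf']),2)) for a in r[:5]])
for uv in[(388,243),(420,216),(357,267)]: print(atz(P['side'],uv,.025))
for uv in[(243,181)]: print(atz(P['scene'],uv,.025))
for n in P:
    f=P[n]['frame'];c=f[130:280,190:360] if n=='side' else f[160:270,210:460]
    cv2.imwrite(f'pics/crop_{n}.png',cv2.resize(c,None,fx=3.2 if n=='scene' else 4,fy=3.2 if n=='scene' else 4,interpolation=cv2.INTER_CUBIC)[:,:,::-1])
E
```

```text
slug_red scene [([341.9, 206.8], 0.66), ([345.3, 172.2], 0.61), ([291.7, 170.4], 0.55), ([266.6, 168.9], 0.52), ([324.6, 173.5], 0.51)]
slug_red side [([405.0, 295.4], 0.94), ([381.8, 314.6], 0.91), ([415.5, 266.8], 0.86), ([444.7, 245.8], 0.79), ([387.1, 249.9], 0.74)]
slug_grey scene []
slug_grey side []
slug_pale scene [([244.9, 185.9], 0.62)]
slug_pale side [([418.4, 220.1], 0.88)]
gate_top scene [([383.0, 208.3], 0.74)]
gate_top side [([248.0, 235.1], 0.74), ([251.1, 189.9], 0.41)]
pan scene [([339.7, 201.9], 0.75), ([420.8, 184.4], 0.55)]
pan side [([269.3, 217.2], 0.66)]
run scene [([339.7, 211.6], 0.79)]
run side [([272.8, 218.5], 0.96)]
chute scene [([341.1, 203.2], 0.8), ([386.2, 209.5], 0.47), ([297.6, 280.5], 0.44)]
chute side [([270.7, 216.4], 0.65)]
escapement scene [([385.7, 211.5], 0.6)]
escapement side [([246.5, 236.7], 0.59)]
core scene [([195.9, 220.4], 0.96)]
core side [([378.6, 182.6], 0.58)]
vial_0 scene [([398.4, 173.3], 0.71), ([376.8, 183.9], 0.7), ([195.6, 221.6], 0.66), ([419.6, 184.5], 0.52)]
vial_0 side [([318.4, 313.4], 0.94), ([277.9, 362.3], 0.94), ([332.5, 363.0], 0.81)]
[ 0.45071217 -0.16220807  0.025     ]
[ 0.44773297 -0.29940189  0.025     ]
[ 0.45710928 -0.05441945  0.025     ]
[ 0.44073653 -0.3013336   0.025     ]
```

View pics/crop_scene.png

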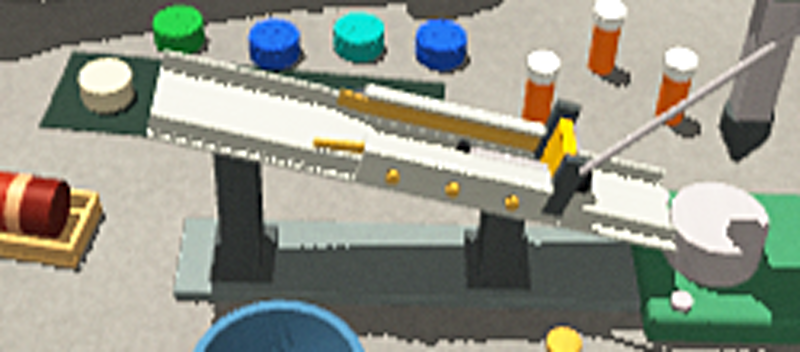

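View pics/crop_side.png

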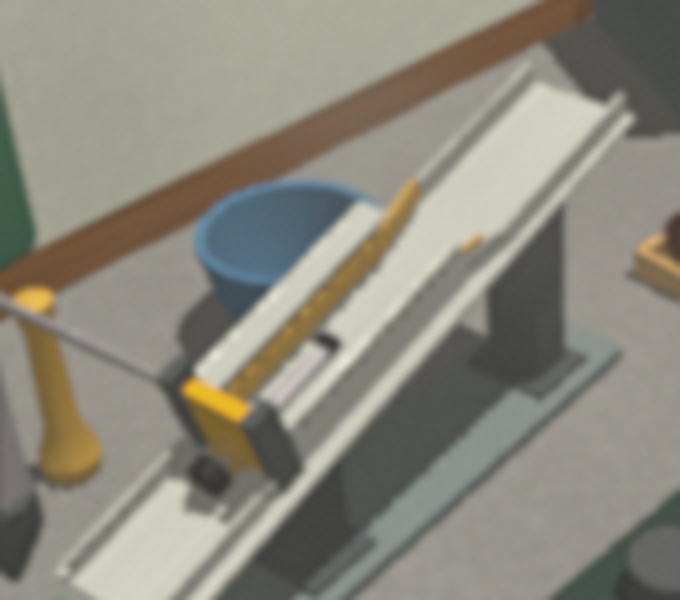

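Run:
```python
from h import *
P={n:pickle.load(open(n+'0.pkl','rb')) for n in('scene','side')}
sc=lambda x,y:(x/3.2+210,y/3.2+160)
sd=lambda x,y:(x/4+190,y/4+130)
def t(n,a,b):
    x,e=tri([ray(P['scene'],sc(*a)),ray(P['side'],sd(*b))]);print(n,x.round(4),np.round(e,4));return x
g=t('gate',(567,122),(217,400))
n=t('nose',(463,147),(325,342))
a=t('wall top end robot side',(163,54),(622,94))
b=t('wall top end far side',(150,120),(530,66))
```

```text
gate [0.6057 0.1083 0.1517] [0.0033 0.0033]
nose [0.6207 0.0314 0.1327] [0.0007 0.0007]
wall top end robot side [ 0.6086 -0.1946  0.1887] [0.0007 0.0007]
wall top end far side [ 0.6766 -0.1888  0.1857] [0.0014 0.0014]
```

arm_command([
  [0.42, 0.9, 0.25, -0.15],
  [0.42, 0.9, 0.25, -0.15],
  [0.42, 0.9, 0.25, -0.15],
  [0.42, 0.9, 0.25, -0.15],
  [0.42, 0.9, 0.25, -0.15],
  [0.42, 0.9, 0.25, -0.15],
  [0.42, 0.9, 0.25, -0.15],
  [0.42, 0.9, 0.25, -0.15],
  [0.42, 0.9, 0.25, -0.15],
  [0.42, 0.9, 0.25, -0.15],
  [0.42, 0.9, 0.25, -0.15],
  [0.42, 0.9, 0.25, -0.15],
])

```text
clock: 2.25
tool_pos: [0.4236, -0.2649, 0.3946]
tcp_rot: [[0.977, 0.213, 0.0], [0.213, -0.977, -0.001], [0.0, 0.001, -1.0]]
force: [0.4, 0.7, 0.5]
grip_width: 0.0857
```

arm_command([
  [0.42, 0.9, 0.15, -0.15],
  [0.42, 0.9, 0.15, -0.15],
  [0.42, 0.9, 0.15, -0.15],
  [0.42, 0.9, 0.15, -0.15],
  [0.42, 0.9, 0.15, -0.15],
  [0.42, 0.9, 0.15, -0.15],
  [0, 0, 0, 0],
  [0, 0, 0, 0],
])

```text
clock: 2.92
tool_pos: [0.4995, -0.1023, 0.4213]
tcp_rot: [[0.994, 0.112, 0.001], [0.112, -0.994, -0.0], [0.001, 0.0, -1.0]]
force: [0.0, -0.4, -0.4]
grip_width: 0.0852
```

```bash
cat > shot.py <<'E'
import sys
from workcell import readout,cams
from h import *
n,k=sys.argv[1:3]
s=readout.sense();p=cams.snapshot(n);p['pose']=(s['tcp_rot'],s['tool_pos'])
pickle.dump(p,open(f'{n}{k}.pkl','wb'));cv2.imwrite(f'pics/{n}{k}.png',p['frame'][:,:,::-1])
print(s['clock'],s['tool_pos'],s['tcp_rot'].round(3).tolist(),s['force'],s['grip_width'])
E
python3 shot.py wrist 1
```

```text
2.9167 [ 0.49950742 -0.10232896  0.42133138] [[0.994, 0.112, 0.001], [0.112, -0.994, -0.0], [0.001, 0.0, -1.0]] [ 0.02625739 -0.44883242 -0.36669356] 0.08519630657576215
```

View pics/wrist1.png

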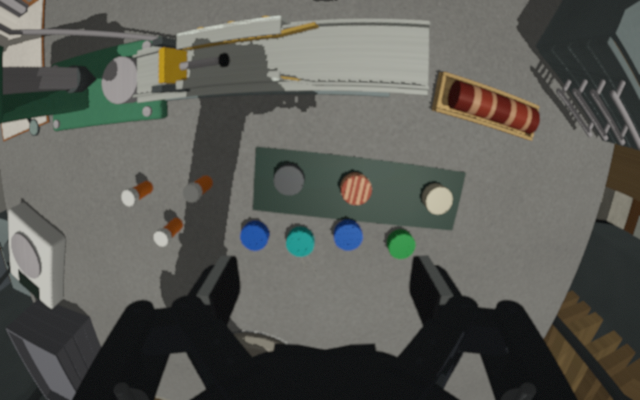

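Run:
```python
from h import *
p=pickle.load(open('wrist1.pkl','rb'));f=p['frame']
cv2.imwrite('pics/w1a.png',cv2.resize(f[5:115,290:450],None,fx=5,fy=5,interpolation=cv2.INTER_CUBIC)[:,:,::-1])
cv2.imwrite('pics/w1b.png',cv2.resize(f[5:115,150:310],None,fx=5,fy=5,interpolation=cv2.INTER_CUBIC)[:,:,::-1])
cv2.imwrite('pics/w1c.png',cv2.resize(f[140:260,230:480],None,fx=3.2,fy=3.2,interpolation=cv2.INTER_CUBIC)[:,:,::-1])
```

```text
(no output)
```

View pics/w1a.png

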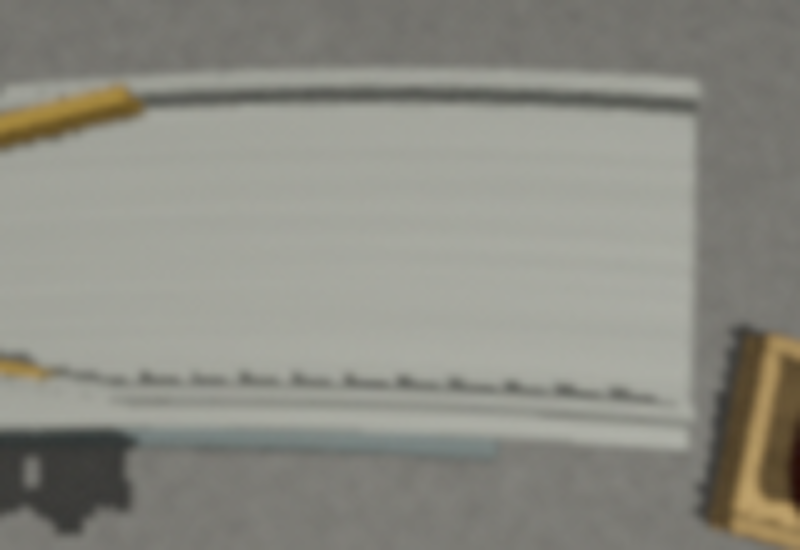

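View pics/w1b.png

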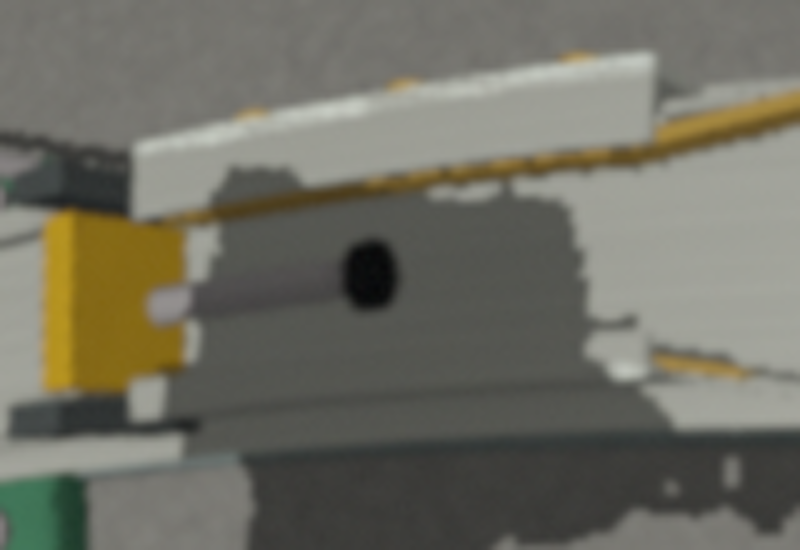

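View pics/w1c.png

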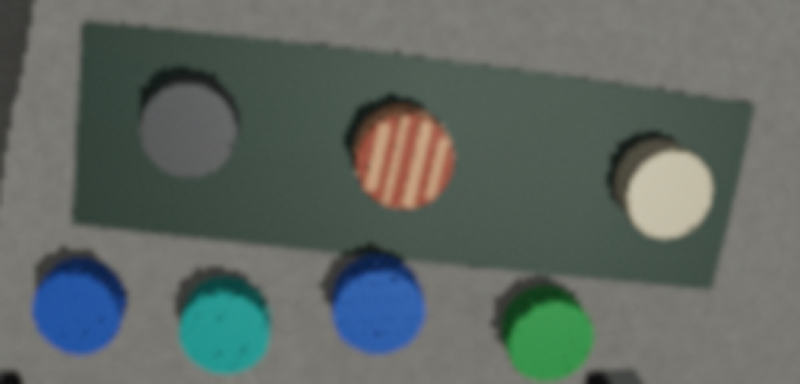

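```bash
cat > fit.py <<'E'
from h import *
w=pickle.load(open('wrist1.pkl','rb'));P={n:pickle.load(open(n+'0.pkl','rb')) for n in('scene','side')}
P['wrist']=w
sc=lambda x,y:(x/3.2+210,y/3.2+160)
sd=lambda x,y:(x/4+190,y/4+130)
wa=lambda x,y:(x/5+290,y/5+5)
wb=lambda x,y:(x/5+150,y/5+5)
obs=[('wrist',(0,-32,0),wa(694,108)),('wrist',(0,32,0),wa(692,404)),('wrist',(300,0,47.5),wb(60,300)),
('scene',(0,32,15),sc(163,56)),('scene',(0,-32,15),sc(151,118)),('side',(0,32,15),sd(622,94)),('side',(0,-32,15),sd(530,66)),
('scene',(300,0,47.5),sc(567,122)),('side',(300,0,47.5),sd(217,400))]
def axes(yaw,pit=np.radians(15)):
    # yaw: angle of chute x in plan from world +y (positive towards -x)
    h=np.array([-np.sin(yaw),np.cos(yaw),0]);z=np.array([0,0,1.])
    x=h*np.cos(pit)-z*np.sin(pit);y=np.array([-np.cos(yaw),-np.sin(yaw),0]);return np.c_[x,y,np.cross(x,y)]
def res(v):
    A=axes(v[3]);out=[]
    for n,X,uv in obs:
        q=v[:3]+A@(np.array(X)/1000)
        out.append((proj(P[n],q,w['pose'] if n=='wrist' else None)[0]-uv)*(1.0))
    return np.concatenate(out)
r=least_squares(res,[.643,-.19,.18,.1],loss='soft_l1')
if __name__=='__main__':
    print(r.x,np.round(res(r.x).reshape(-1,2),1).tolist())
    A=axes(r.x[3]);o=r.x[:3]
    np.savez('chute.npz',o=o,A=A)
    # nose: in chute plane y~0: intersect ray with z=12.5mm
    for n,uv in[('wrist',wb(370,275)),('scene',sc(463,147)),('side',sd(325,342))]:
        c,d=ray(P[n],uv,w['pose'] if n=='wrist' else None)
        cl=A.T@(c-o);dl=A.T@d;print(n,((cl+dl*(.0125-cl[2])/dl[2])*1000).round(1))
    print('slug',atz(w,(356.6,189.4),.025,w['pose']),atz(w,(356.6-15.6,189.4),.025,w['pose']))
    print('grey',atz(w,(188/3.2+230,130/3.2+140),.025,w['pose']),'pale',atz(w,(670/3.2+230,195/3.2+140),.025,w['pose']))
    for X in[(65,0,0),(150,0,0),(300,0,0)]:print(X,o+A@(np.array(X)/1000))
E
python3 fit.py
```

```text
[ 0.64452864 -0.19514839  0.17524809  0.09989061] [[-0.5, 0.5], [-0.7, -0.1], [0.4, 0.3], [-0.5, -0.2], [-0.5, -1.3], [-1.5, -0.6], [-0.5, -0.9], [-0.4, 5.6], [0.4, -0.2]]
wrist [230.9   0.   12.5]
scene [232.6   7.6  12.5]
side [228.9  -3.4  12.5]
slug [ 0.45214054 -0.15980998  0.025     ] [ 0.44935071 -0.13539994  0.025     ]
grey [ 0.45444624 -0.05274224  0.025     ] pale [ 0.44882948 -0.30141566  0.025     ]
(65, 0, 0) [ 0.63826742 -0.13267619  0.15842486]
(150, 0, 0) [ 0.63007966 -0.05098178  0.13642524]
(300, 0, 0) [0.61563068 0.09318484 0.09760238]
```

arm_command([
  [-0.16, -0.19, -1, -0.01],
  [-0.16, -0.19, -1, -0.01],
  [-0.16, -0.19, -1, -0.01],
  [-0.16, -0.19, -1, -0.01],
  [-0.16, -0.19, -1, -0.01],
  [-0.16, -0.19, -1, -0.01],
  [-0.16, -0.19, -1, -0.01],
  [-0.16, -0.19, -1, -0.01],
  [-0.16, -0.19, -1, -0.01],
  [-0.16, -0.19, -1, -0.01],
  [0, 0, 0, 0],
  [0, 0, 0, 0],
])

```text
clock: 3.97
tool_pos: [0.4492, -0.1625, 0.1201]
tcp_rot: [[0.996, 0.093, -0.004], [0.093, -0.996, 0.001], [-0.004, -0.001, -1.0]]
force: [0.1, 0.0, 1.2]
grip_width: 0.0853
```

```bash
python3 shot.py wrist 2
python3 - <<'E'
from h import *
p=pickle.load(open('wrist2.pkl','rb'));R,t=p['pose']
print('grasp pix',proj(p,[t+R@np.array([0,0,.06])],p['pose']),'slug top',proj(p,[[.452,-.160,.025]],p['pose']))
E
```

```text
3.9667 [ 0.4492193  -0.16246242  0.12007434] [[0.996, 0.093, -0.004], [0.093, -0.996, 0.001], [-0.004, -0.001, -1.0]] [0.1278745  0.01720116 1.18054302] 0.08533977319079036
grasp pix [[322.41940315 272.91103291]] slug top [[319.09921316 236.79014481]]
```

View pics/wrist2.png

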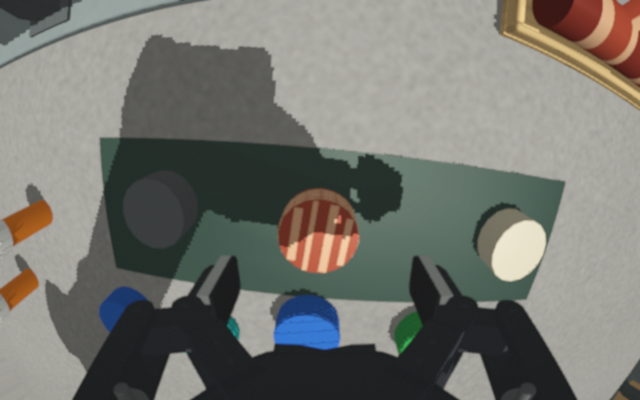

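arm_command([
  [0.05, 0.04, -0.45, 0.04],
  [0.05, 0.04, -0.45, 0.03],
  [0, 0, -0.45, 0],
  [0, 0, -0.05, 0],
  [0, 0, 0, 0],
])

```text
clock: 4.43
tool_pos: [0.455, -0.1591, 0.0803]
tcp_rot: [[0.995, 0.104, 0.002], [0.104, -0.995, -0.001], [0.002, 0.001, -1.0]]
force: [0.1, 0.9, -0.1]
grip_width: 0.0857
```

```bash
python3 shot.py wrist 3
```

```text
4.4333 [ 0.45497541 -0.1591333   0.08027491] [[0.995, 0.104, 0.002], [0.104, -0.995, -0.001], [0.002, 0.001, -1.0]] [ 0.05491811  0.8592322  -0.12958906] 0.08565516937907061
```

View pics/wrist3.png

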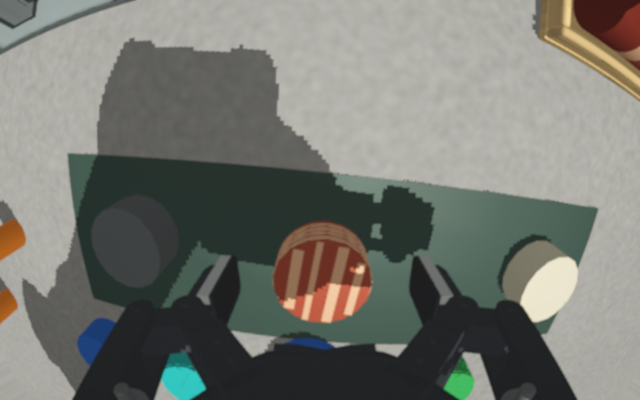

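arm_command([
  [-0.07, 0, -0.03, 0],
  [0, 0, 0, 0],
])

```text
clock: 4.65
tool_pos: [0.4521, -0.1592, 0.0791]
tcp_rot: [[0.995, 0.104, 0.002], [0.104, -0.995, -0.001], [0.001, 0.001, -1.0]]
force: [-0.2, 0.2, 0.3]
grip_width: 0.0854
```

arm_command([
  [0, 0, 0, 0],
  [0, 0, 0, 0],
  [0, 0, 0, 0],
  [0, 0, 0, 0],
  [0, 0, 0, 0],
  [0, 0, 0, 0],
  [0, 0, 0, 0],
  [0, 0, 0, 0],
], fingers=-1)

```text
clock: 5.32
tool_pos: [0.4521, -0.1591, 0.0788]
tcp_rot: [[0.995, 0.104, 0.0], [0.104, -0.995, -0.0], [0.0, 0.001, -1.0]]
force: [-1.7, 0.8, 6.6]
grip_width: 0.046
```

```bash
python3 shot.py wrist 4
```

```text
5.3167 [ 0.45208543 -0.15907376  0.07876253] [[0.995, 0.104, 0.0], [0.104, -0.995, -0.0], [0.0, 0.001, -1.0]] [-1.70746846  0.84531541  6.64715268] 0.04603289055594616
```

View pics/wrist4.png

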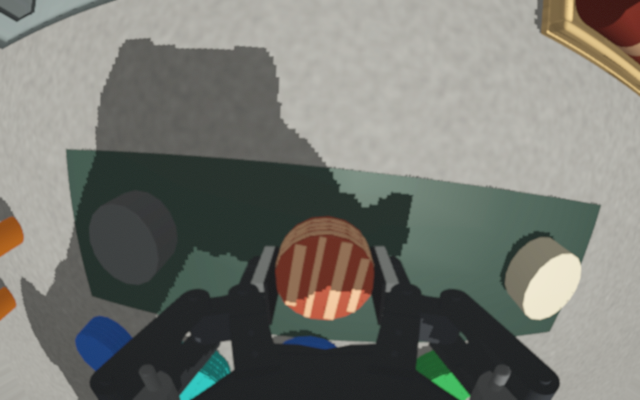

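arm_command([
  [0, 0, 0.5, 0],
  [0, 0, 1, 0],
  [0, 0, 1, 0],
  [0, 0, 1, 0],
  [0, 0, 1, 0],
  [0, 0, 1, 0],
  [0, 0, 1, 0],
  [0, 0, 0.9, 0],
  [0, 0, 0, 0],
])

```text
clock: 6.12
tool_pos: [0.4544, -0.1595, 0.3056]
tcp_rot: [[0.995, 0.104, 0.01], [0.104, -0.995, -0.004], [0.01, 0.005, -1.0]]
force: [0.3, -0.0, 0.1]
grip_width: 0.0462
```

arm_command([
  [0.6, 0.12, 0, 0],
  [0.9, 0.12, 0, 0],
  [0.9, 0.12, 0, 0],
  [0.9, 0.12, 0, 0],
  [0.9, 0.12, 0, 0],
  [0.9, 0.12, 0, 0],
  [0.7, 0.12, 0, 0],
  [0.4, 0.04, 0, 0],
  [0, 0, 0, 0],
  [0, 0, 0, 0],
])

```text
clock: 6.95
tool_pos: [0.6373, -0.1322, 0.2985]
tcp_rot: [[0.994, 0.105, -0.003], [0.105, -0.994, 0.0], [-0.003, -0.001, -1.0]]
force: [-0.4, 0.3, -0.4]
grip_width: 0.0461
```

```bash
python3 shot.py wrist 5; python3 shot.py side 5;python3 - <<'E'
from h import *
p=pickle.load(open('wrist5.pkl','rb'));c=np.load('chute.npz');f=p['frame'].copy()
for X in[(0,-32,0),(0,32,0),(65,32,0),(65,-32,0),(300,0,47.5),(120,32,0),(120,-32,0),(231,0,12.5)]:
    q=proj(p,[c['o']+c['A']@(np.array(X)/1000)],p['pose'])[0];cv2.drawMarker(f,tuple(int(round(v)) for v in q),(255,0,255),cv2.MARKER_CROSS,7,1)
cv2.imwrite('pics/wrist5m.png',f[:,:,::-1])
E
```

```text
6.95 [ 0.63734638 -0.13224887  0.29851072] [[0.994, 0.105, -0.003], [0.105, -0.994, 0.0], [-0.003, -0.001, -1.0]] [-0.42306853  0.31813789 -0.44960151] 0.04606701206941885
7.0 [ 0.63680213 -0.13272112  0.2988952 ] [[0.995, 0.104, -0.003], [0.104, -0.995, -0.0], [-0.003, -0.0, -1.0]] [-0.13129115 -0.5239851  -0.83718078] 0.04584831194094873
```

View pics/wrist5m.png

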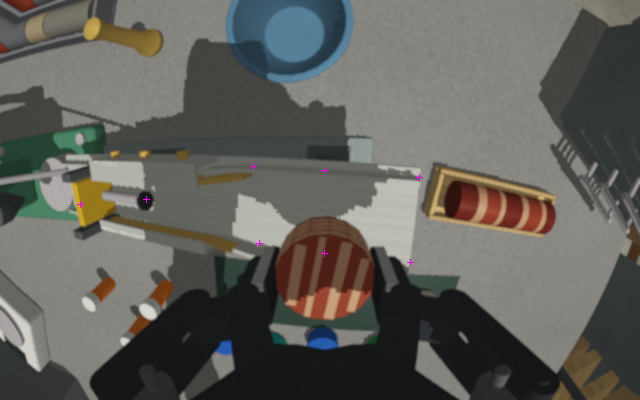

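View pics/side5.png

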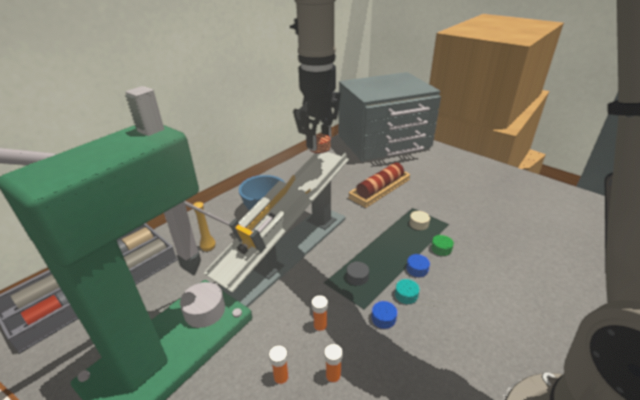

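arm_command([
  [0.03, 0, -0.6, 0],
  [0, 0, -0.6, 0],
  [0, 0, -0.3, 0],
  [0, 0, 0, 0],
  [0, 0, 0, 0],
])

```text
clock: 7.47
tool_pos: [0.638, -0.1329, 0.255]
tcp_rot: [[0.995, 0.104, -0.001], [0.104, -0.995, -0.0], [-0.001, 0.0, -1.0]]
force: [0.1, 1.8, 0.6]
grip_width: 0.0458
```

arm_command([
  [0, 0, -0.07, 0],
  [0, 0, 0, 0],
])

```text
clock: 7.63
tool_pos: [0.639, -0.1327, 0.2539]
tcp_rot: [[0.995, 0.104, 0.002], [0.104, -0.995, -0.0], [0.002, 0.001, -1.0]]
force: [0.2, -0.9, -1.1]
grip_width: 0.0461
```

arm_command([
  [0, 0, -0.07, 0],
  [0, 0, 0, 0],
])

```text
clock: 7.8
tool_pos: [0.6388, -0.1325, 0.2511]
tcp_rot: [[0.995, 0.104, 0.001], [0.104, -0.995, -0.0], [0.0, 0.0, -1.0]]
force: [0.2, -0.5, -0.6]
grip_width: 0.0462
```

arm_command([
  [0, 0, -0.07, 0],
  [0, 0, 0, 0],
])

```text
clock: 7.97
tool_pos: [0.6385, -0.1325, 0.2485]
tcp_rot: [[0.995, 0.104, -0.0], [0.104, -0.995, -0.0], [-0.0, 0.0, -1.0]]
force: [0.3, 0.5, -1.6]
grip_width: 0.046
```

arm_command([
  [0, 0, -0.05, 0],
  [0, 0, 0, 0],
])

```text
clock: 8.13
tool_pos: [0.6388, -0.1326, 0.2474]
tcp_rot: [[0.995, 0.104, 0.0], [0.104, -0.995, -0.0], [0.0, 0.0, -1.0]]
force: [-0.0, 0.5, 0.0]
grip_width: 0.0461
```

arm_command([
  [0, 0, -0.05, 0],
  [0, 0, 0, 0],
])

```text
clock: 8.3
tool_pos: [0.6389, -0.1326, 0.247]
tcp_rot: [[0.995, 0.104, 0.001], [0.104, -0.995, -0.001], [0.001, 0.001, -1.0]]
force: [-2.1, 0.5, 5.3]
grip_width: 0.0461
```

arm_command([
  [0, 0, 0, 0],
  [0, 0, 0, 0],
  [0, 0, 0, 0],
  [0, 0, 0, 0],
  [0, 0, 0, 0],
  [0, 0, 0, 0],
], fingers=0.45)

```text
clock: 8.8
tool_pos: [0.6386, -0.1326, 0.2456]
tcp_rot: [[0.995, 0.104, -0.0], [0.104, -0.995, -0.0], [-0.0, 0.0, -1.0]]
force: [-0.2, -0.1, 0.1]
grip_width: 0.0621
```

```bash
python3 shot.py wrist 6
```

```text
8.8 [ 0.63862685 -0.13259349  0.2455826 ] [[0.995, 0.104, -0.0], [0.104, -0.995, -0.0], [-0.0, 0.0, -1.0]] [-0.19630747 -0.09873675  0.07033051] 0.0621367443235624
```

View pics/wrist6.png

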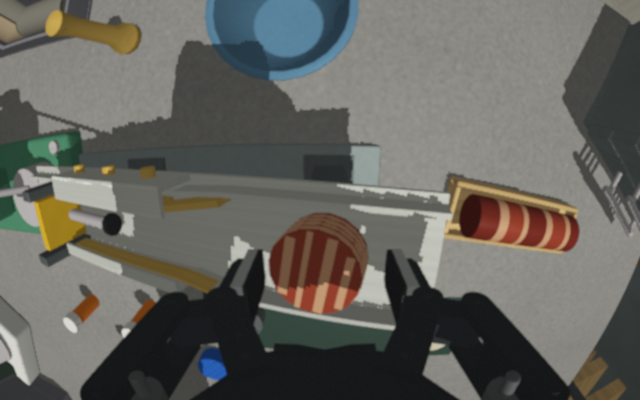

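arm_command([
  [0, 0, 0, 0],
  [0, 0, 0, 0],
  [0, 0, 0, 0],
  [0, 0, 0, 0],
], fingers=1)

```text
clock: 9.18
tool_pos: [0.6387, -0.1325, 0.2458]
tcp_rot: [[0.995, 0.104, 0.0], [0.104, -0.995, -0.0], [0.0, 0.0, -1.0]]
force: [0.3, 0.6, -0.2]
grip_width: 0.0855
```

arm_command([
  [0, 0, 0.3, 0],
  [0, 0, 0.6, 0],
  [0, 0, 1, 0],
  [0, -0.5, 1, 0],
  [0, -0.5, 0, 0],
  [0, -0.5, 0, 0],
  [0, 0, 0, 0],
  [0, 0, 0, 0],
])

```text
clock: 9.85
tool_pos: [0.6378, -0.1789, 0.3313]
tcp_rot: [[0.995, 0.101, -0.003], [0.101, -0.995, 0.0], [-0.003, -0.001, -1.0]]
force: [-0.6, -0.5, 0.1]
grip_width: 0.0852
```

```bash
python3 shot.py wrist 7
```

```text
9.85 [ 0.63775864 -0.17890571  0.33134762] [[0.995, 0.101, -0.003], [0.101, -0.995, 0.0], [-0.003, -0.001, -1.0]] [-0.59315207 -0.54432235  0.11034986] 0.0852475954734966
```

View pics/wrist7.png

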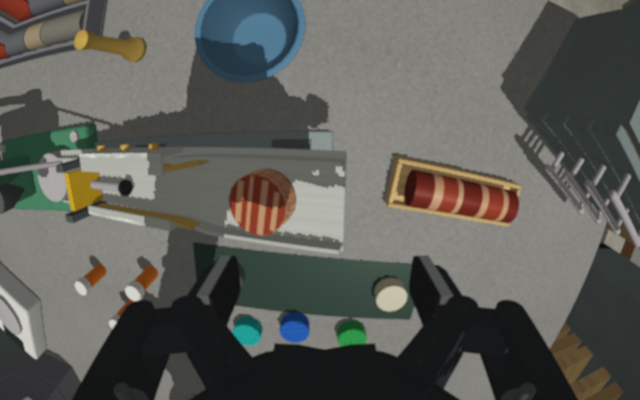

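Run:
```python
from h import *
p=pickle.load(open('wrist7.pkl','rb'));c=np.load('chute.npz');o=c['o']+[0,0,.0025];A=c['A'];f=p['frame'].copy()
def loc(uv,z):
    cc,d=ray(p,uv,p['pose']);a=A.T@(cc-o);b=A.T@d;return ((a+b*(z-a[2])/b[2])*1000).round(1)
g=cv2.resize(f[135:265,50:360],None,fx=2.5,fy=2.5,interpolation=cv2.INTER_CUBIC)
for X in[(0,-32,0),(0,32,0),(120,32,0),(120,-32,0),(231,0,12.5),(300,0,47.5)]+[(65+24*np.cos(t),24*np.sin(t),25) for t in np.arange(0,6.28,.3)]:
    q=proj(p,[o+A@(np.array(X)/1000)],p['pose'])[0];q=(q-[50,135]+.5)*2.5;cv2.circle(g,tuple(int(round(v)) for v in q),2,(255,0,255),-1)
cv2.imwrite('pics/w7.png',g[:,:,::-1])
print(loc((257,202),.025),loc((125,187),.0125))
```

```text
[61.7 -2.6 25. ] [ 2.312e+02 -2.000e-01  1.250e+01]
```

View pics/w7.png

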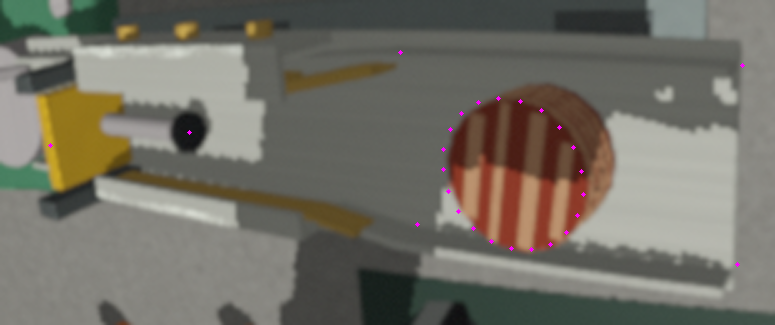

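arm_command([
  [0, 0, 0, 0.9],
  [0, 0, 0, 0.9],
  [0, 0, 0, 0.9],
  [0, 0, 0, 0.9],
  [0, 0, 0, 0.9],
  [0, 0, 0, 0.9],
  [0, 0, 0, 0.9],
  [0, 0, 0, 0.9],
  [0, 0, 0, 0.9],
  [0, 0, 0, 0.9],
  [0, 0, 0, 0.9],
  [0, 0, 0, 0.9],
], fingers=-1)

```text
clock: 10.9
tool_pos: [0.6384, -0.1757, 0.3315]
tcp_rot: [[0.162, 0.987, -0.002], [0.987, -0.162, 0.002], [0.001, -0.002, -1.0]]
force: [-0.3, 0.2, 0.2]
grip_width: 0.0001
```

arm_command([
  [0, 0, 0, 0.8],
  [0, 0, 0, 0.8],
  [0, 0, 0, 0.7],
  [0, 0, 0, 0],
  [0, 0, 0, 0],
  [0, 0, 0, 0],
])

```text
clock: 11.4
tool_pos: [0.6386, -0.1767, 0.3322]
tcp_rot: [[-0.105, 0.995, -0.001], [0.995, 0.105, 0.001], [0.001, -0.001, -1.0]]
force: [-0.3, -0.1, -0.6]
grip_width: -0.0001
```

```bash
python3 shot.py wrist 8
```

```text
11.4 [ 0.63857848 -0.17672217  0.33218047] [[-0.105, 0.995, -0.001], [0.995, 0.105, 0.001], [0.001, -0.001, -1.0]] [-0.34057241 -0.08573266 -0.62184209] -0.00011403912560231767
```

View pics/wrist8.png

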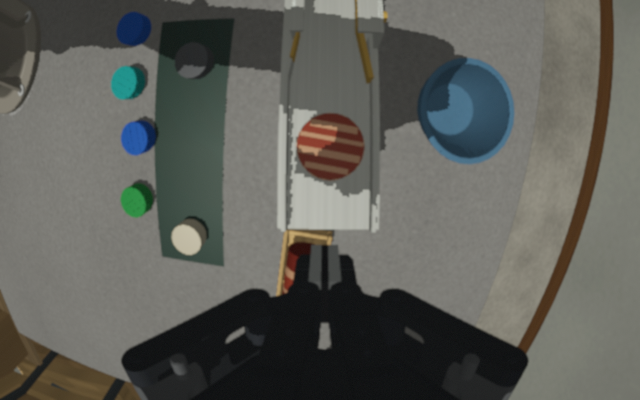

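arm_command([
  [0.1, -0.1, -0.6, 0],
  [0.05, -0.05, -0.7, 0],
  [0, 0, -0.7, 0],
  [0, 0, -0.2, 0],
  [0, 0, 0, 0],
  [0, 0, 0, 0],
])

```text
clock: 11.95
tool_pos: [0.6434, -0.1818, 0.2673]
tcp_rot: [[-0.105, 0.994, 0.001], [0.994, 0.105, 0.0], [0.0, 0.001, -1.0]]
force: [-0.3, 0.1, 0.6]
grip_width: 0.0001
```

arm_command([
  [0, 0, -0.1, 0],
  [0, 0, -0.05, 0],
  [0, 0, 0, 0],
])

```text
clock: 12.2
tool_pos: [0.6434, -0.182, 0.263]
tcp_rot: [[-0.105, 0.994, 0.001], [0.994, 0.105, -0.0], [-0.001, 0.001, -1.0]]
force: [0.4, -0.3, -0.0]
grip_width: 0.0002
```

```bash
python3 shot.py wrist 9
```

```text
12.2 [ 0.64344428 -0.18201129  0.26299038] [[-0.105, 0.994, 0.001], [0.994, 0.105, -0.0], [-0.001, 0.001, -1.0]] [ 0.42616635 -0.28097153 -0.04881868] 0.00022885273219993627
```

View pics/wrist9.png

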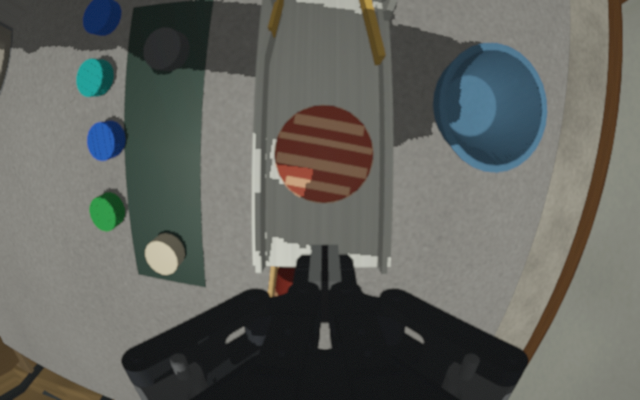

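arm_command([
  [0, 0, -0.15, 0],
  [0, 0, -0.15, 0],
  [0, 0, 0, 0],
  [0, 0, 0, 0],
])

```text
clock: 12.58
tool_pos: [0.6428, -0.1821, 0.2526]
tcp_rot: [[-0.105, 0.994, -0.001], [0.994, 0.105, 0.0], [0.0, -0.001, -1.0]]
force: [-0.8, -1.2, 0.2]
grip_width: -0.0003
```

arm_command([
  [0, 0, -0.04, 0],
  [0, 0, 0, 0],
])

```text
clock: 12.75
tool_pos: [0.6432, -0.182, 0.2519]
tcp_rot: [[-0.105, 0.994, 0.0], [0.994, 0.105, 0.0], [0.0, 0.0, -1.0]]
force: [-0.8, -0.1, 0.0]
grip_width: -0.0
```

arm_command([
  [0, 0, -0.04, 0],
  [0, 0, 0, 0],
])

```text
clock: 12.92
tool_pos: [0.6431, -0.182, 0.2507]
tcp_rot: [[-0.105, 0.994, 0.0], [0.994, 0.105, 0.0], [0.0, 0.0, -1.0]]
force: [0.4, -0.5, 0.2]
grip_width: 0.0001
```

arm_command([
  [0, 0, -0.04, 0],
  [0, 0, 0, 0],
])

```text
clock: 13.08
tool_pos: [0.6433, -0.1821, 0.2503]
tcp_rot: [[-0.105, 0.994, 0.0], [0.994, 0.105, -0.0], [-0.0, 0.0, -1.0]]
force: [-0.9, 0.3, 2.2]
grip_width: 0.0001
```

arm_command([
  [0, 0, 0.1, 0],
  [0, 0, 0, 0],
  [-0.01, 0.096, -0.026, 0],
  [-0.01, 0.096, -0.026, 0],
  [-0.01, 0.096, -0.026, 0],
  [-0.01, 0.096, -0.026, 0],
  [-0.01, 0.096, -0.026, 0],
  [-0.01, 0.096, -0.026, 0],
  [0, 0, 0, 0],
])

```text
clock: 13.83
tool_pos: [0.6413, -0.1637, 0.2477]
tcp_rot: [[-0.106, 0.994, -0.0], [0.994, 0.106, 0.0], [0.001, -0.0, -1.0]]
force: [-0.2, -0.2, 1.2]
grip_width: 0.0001
```

```bash
python3 shot.py wrist 10
```

```text
13.8333 [ 0.64127096 -0.16371739  0.24774618] [[-0.106, 0.994, -0.0], [0.994, 0.106, 0.0], [0.001, -0.0, -1.0]] [-0.24326347 -0.23162256  1.18868988] 8.635211292615493e-05
```

View pics/wrist10.png

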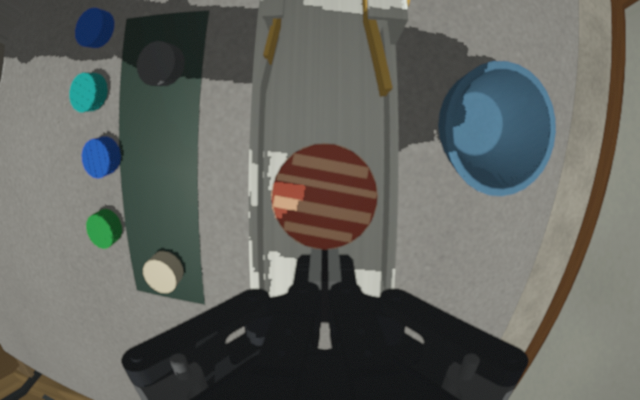

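arm_command([
  [-0.015, 0.144, -0.039, 0],
  [-0.015, 0.144, -0.039, 0],
  [-0.015, 0.144, -0.039, 0],
  [-0.015, 0.144, -0.039, 0],
  [-0.015, 0.144, -0.039, 0],
  [-0.015, 0.144, -0.039, 0],
  [-0.015, 0.144, -0.039, 0],
  [-0.015, 0.144, -0.039, 0],
  [-0.015, 0.144, -0.039, 0],
  [-0.015, 0.144, -0.039, 0],
])

```text
clock: 14.72
tool_pos: [0.6368, -0.1211, 0.2361]
tcp_rot: [[-0.105, 0.994, 0.0], [0.994, 0.105, 0.0], [-0.0, 0.0, -1.0]]
force: [0.3, -1.2, -0.4]
grip_width: 0.0001
```

```bash
python3 shot.py wrist 11
```

```text
14.7167 [ 0.63680183 -0.12112732  0.23613269] [[-0.105, 0.994, 0.0], [0.994, 0.105, 0.0], [-0.0, 0.0, -1.0]] [ 0.315495   -1.19731857 -0.40780148] 0.00012362271009492434
```

View pics/wrist11.png

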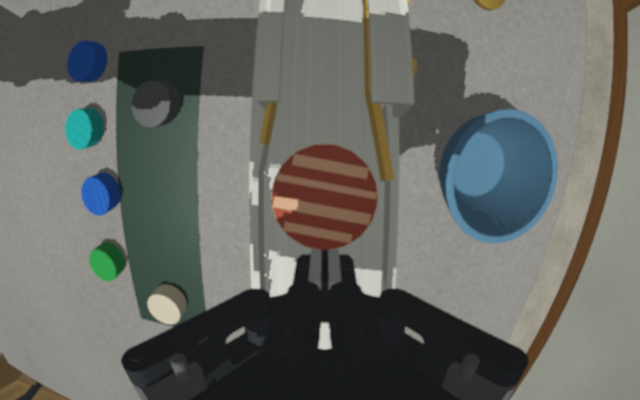

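arm_command([
  [-0.01, 0.096, -0.026, 0],
  [-0.01, 0.096, -0.026, 0],
  [-0.01, 0.096, -0.026, 0],
  [-0.01, 0.096, -0.026, 0],
  [-0.01, 0.096, -0.026, 0],
  [-0.01, 0.096, -0.026, 0],
  [-0.01, 0.096, -0.026, 0],
  [-0.01, 0.096, -0.026, 0],
  [-0.01, 0.096, -0.026, 0],
  [-0.01, 0.096, -0.026, 0],
  [-0.01, 0.096, -0.026, 0],
  [-0.01, 0.096, -0.026, 0],
])

```text
clock: 15.77
tool_pos: [0.6331, -0.0872, 0.2269]
tcp_rot: [[-0.105, 0.994, -0.0], [0.994, 0.105, -0.001], [-0.001, -0.0, -1.0]]
force: [-0.3, -2.6, 1.9]
grip_width: 0.0
```

```bash
python3 shot.py wrist 12
```

```text
15.7667 [ 0.633148   -0.08718042  0.22691383] [[-0.105, 0.994, -0.0], [0.994, 0.105, -0.001], [-0.001, -0.0, -1.0]] [-0.27969428 -2.64362418  1.87224018] 4.331822312895442e-05
```

View pics/wrist12.png

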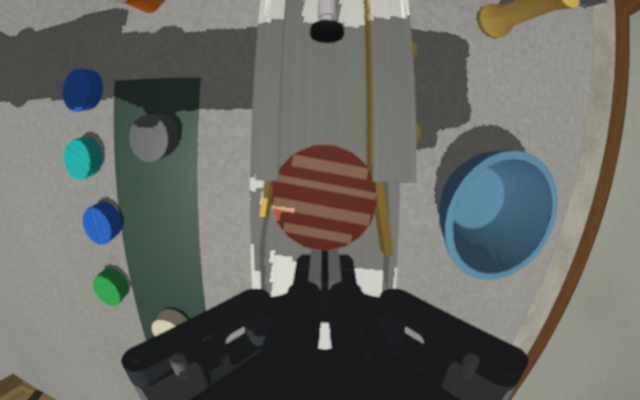

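arm_command([
  [-0.01, 0.096, -0.026, 0],
  [-0.01, 0.096, -0.025, 0],
  [-0.01, 0.096, -0.026, 0],
  [-0.01, 0.096, -0.025, 0],
  [-0.01, 0.096, -0.026, 0],
  [-0.01, 0.096, -0.026, 0],
])

```text
clock: 16.32
tool_pos: [0.6317, -0.07, 0.2223]
tcp_rot: [[-0.105, 0.994, 0.001], [0.994, 0.105, -0.001], [-0.001, 0.001, -1.0]]
force: [0.7, -3.4, 2.0]
grip_width: -0.0001
```

arm_command([
  [-0.01, 0.096, -0.026, 0],
  [-0.01, 0.096, -0.025, 0],
  [-0.01, 0.096, -0.026, 0],
  [-0.01, 0.096, -0.025, 0],
  [-0.01, 0.096, -0.026, 0],
  [-0.01, 0.096, -0.026, 0],
])

```text
clock: 16.82
tool_pos: [0.6296, -0.0521, 0.2175]
tcp_rot: [[-0.105, 0.994, 0.0], [0.994, 0.105, 0.0], [0.0, 0.0, -1.0]]
force: [0.4, -2.8, 1.0]
grip_width: 0.0
```

```bash
python3 shot.py wrist 13
```

```text
16.8167 [ 0.6296021  -0.05210781  0.21752635] [[-0.105, 0.994, 0.0], [0.994, 0.105, 0.0], [0.0, 0.0, -1.0]] [ 0.3583709  -2.75604935  1.00188696] 4.9313737917766124e-05
```

View pics/wrist13.png

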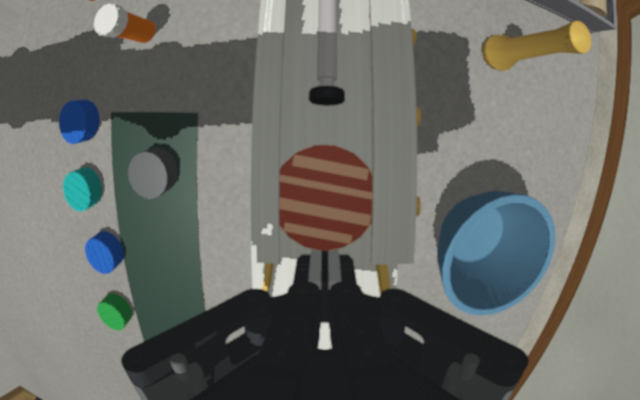

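arm_command([
  [-0.01, 0.096, -0.026, 0],
  [-0.01, 0.096, -0.025, 0],
  [-0.01, 0.096, -0.026, 0],
  [-0.01, 0.096, -0.026, 0],
])

```text
clock: 17.2
tool_pos: [0.6284, -0.0406, 0.2144]
tcp_rot: [[-0.105, 0.994, -0.0], [0.994, 0.105, 0.0], [0.0, -0.0, -1.0]]
force: [0.4, -2.5, 0.9]
grip_width: -0.0002
```

arm_command([
  [-0.005, 0.048, -0.013, 0],
  [-0.005, 0.048, -0.013, 0],
  [0, 0, 0, 0],
])

```text
clock: 17.45
tool_pos: [0.628, -0.0374, 0.2136]
tcp_rot: [[-0.106, 0.994, -0.0], [0.994, 0.106, 0.0], [0.0, -0.0, -1.0]]
force: [-0.2, -2.3, 0.2]
grip_width: 0.0005
```

```bash
python3 shot.py wrist 14
```

```text
17.45 [ 0.62803276 -0.03743405  0.21364991] [[-0.106, 0.994, -0.0], [0.994, 0.106, 0.0], [0.0, -0.0, -1.0]] [-0.19901978 -2.30231703  0.24061149] 0.0004682643156012174
```

View pics/wrist14.png

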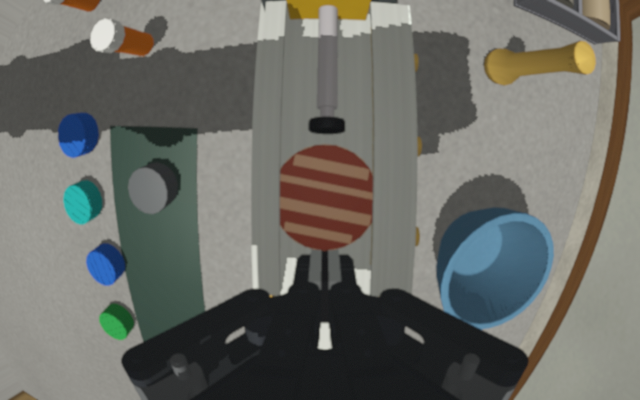

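arm_command([
  [-0.005, 0.048, -0.013, 0],
  [-0.005, 0.048, -0.013, 0],
  [-0.005, 0.048, -0.013, 0],
  [-0.005, 0.048, -0.013, 0],
])

```text
clock: 17.83
tool_pos: [0.6275, -0.0323, 0.2122]
tcp_rot: [[-0.105, 0.994, 0.0], [0.994, 0.105, -0.0], [-0.0, 0.0, -1.0]]
force: [0.2, -3.3, 1.0]
grip_width: 0.0002
```

arm_command([
  [-0.003, 0.032, -0.009, 0],
  [0, 0, 0, 0],
])

```text
clock: 18.0
tool_pos: [0.6274, -0.0309, 0.2119]
tcp_rot: [[-0.106, 0.994, -0.0], [0.994, 0.106, 0.0], [0.0, 0.0, -1.0]]
force: [0.8, -3.7, 0.8]
grip_width: -0.0001
```

arm_command([
  [-0.003, 0.032, -0.008, 0],
  [0, 0, 0, 0],
])

```text
clock: 18.17
tool_pos: [0.6273, -0.0302, 0.2116]
tcp_rot: [[-0.105, 0.994, -0.0], [0.994, 0.105, 0.0], [0.0, -0.0, -1.0]]
force: [0.0, -2.5, -0.7]
grip_width: -0.0004
```

arm_command([
  [-0.003, 0.032, -0.009, 0],
  [0, 0, 0, 0],
])

```text
clock: 18.33
tool_pos: [0.6273, -0.0296, 0.2115]
tcp_rot: [[-0.105, 0.994, 0.0], [0.994, 0.105, -0.0], [-0.0, 0.0, -1.0]]
force: [-0.3, -3.4, 0.7]
grip_width: -0.0001
```

arm_command([
  [-0.003, 0.032, -0.009, 0],
  [0, 0, 0, 0],
])

```text
clock: 18.5
tool_pos: [0.6273, -0.0292, 0.2114]
tcp_rot: [[-0.105, 0.994, 0.0], [0.994, 0.105, -0.001], [-0.001, 0.0, -1.0]]
force: [-0.6, -4.3, 2.2]
grip_width: -0.0001
```

arm_command([
  [-0.003, 0.032, -0.008, 0],
  [0, 0, 0, 0],
])

```text
clock: 18.67
tool_pos: [0.6273, -0.0287, 0.2112]
tcp_rot: [[-0.104, 0.995, 0.0], [0.995, 0.104, -0.002], [-0.002, 0.0, -1.0]]
force: [0.4, -5.0, 3.2]
grip_width: -0.0001
```

arm_command([
  [-0.003, 0.032, -0.009, 0],
  [0, 0, 0, 0],
])

```text
clock: 18.83
tool_pos: [0.6272, -0.0284, 0.2111]
tcp_rot: [[-0.104, 0.995, 0.001], [0.995, 0.104, -0.003], [-0.003, 0.0, -1.0]]
force: [-0.8, -7.2, 4.2]
grip_width: 0.0
```

```bash
python3 shot.py wrist 15;python3 - <<'E'
from h import *
f=pickle.load(open('wrist15.pkl','rb'))['frame']
cv2.imwrite('pics/w15.png',cv2.resize(f[60:270,230:430],None,fx=2.8,fy=2.8,interpolation=cv2.INTER_CUBIC)[:,:,::-1])
E
```

```text
18.8333 [ 0.62723857 -0.02841764  0.21113886] [[-0.104, 0.995, 0.001], [0.995, 0.104, -0.003], [-0.003, 0.0, -1.0]] [-0.84657287 -7.21548643  4.17262609] 4.643785133650963e-05
```

View pics/w15.png

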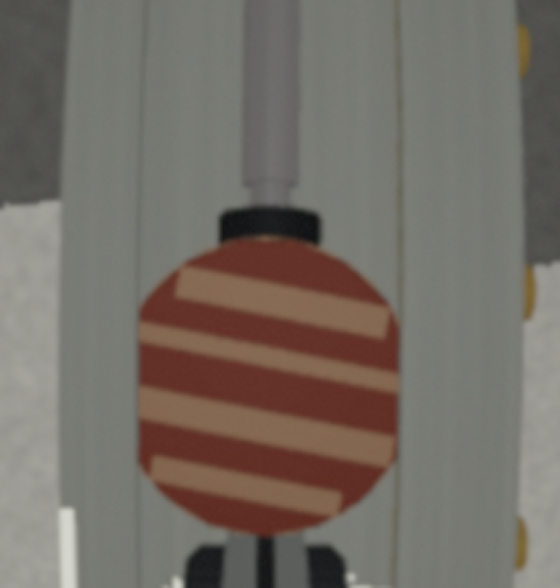

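arm_command([
  [-0.003, 0.032, -0.004, 0],
  [0, 0, 0, 0],
  [0, 0, 0, 0],
])

```text
clock: 19.13
tool_pos: [0.6272, -0.028, 0.2111]
tcp_rot: [[-0.104, 0.995, 0.001], [0.995, 0.104, -0.004], [-0.004, 0.0, -1.0]]
force: [0.2, -6.9, 3.7]
grip_width: 0.0002
```

```bash
python3 shot.py wrist 16; python3 shot.py wrist 17;python3 shot.py wrist 18
```

```text
19.1333 [ 0.6272178  -0.02803743  0.21110107] [[-0.104, 0.995, 0.001], [0.995, 0.104, -0.004], [-0.004, 0.0, -1.0]] [ 0.18270971 -6.88899672  3.68338632] 0.00017269910328435257
19.1833 [ 0.62721704 -0.0280603   0.21107512] [[-0.104, 0.995, 0.001], [0.995, 0.104, -0.004], [-0.004, 0.0, -1.0]] [-0.81381073 -7.64131534  4.09441253] -0.00010716778080168279
19.2333 [ 0.6271831  -0.02810035  0.21106539] [[-0.103, 0.995, 0.001], [0.995, 0.103, -0.004], [-0.004, 0.0, -1.0]] [-0.05200997 -7.20773232  4.8554627 ] -0.00024799205893916523
```

arm_command([
  [-0.003, 0.032, -0.004, 0],
  [0, 0, 0, 0],
  [0, 0, 0, 0],
])

```text
clock: 19.53
tool_pos: [0.6272, -0.0277, 0.211]
tcp_rot: [[-0.103, 0.995, 0.001], [0.995, 0.103, -0.004], [-0.005, 0.0, -1.0]]
force: [-0.6, -8.1, 4.4]
grip_width: -0.0001
```

arm_command([
  [-0.003, 0.032, -0.004, 0],
  [0, 0, 0, 0],
  [0, 0, 0, 0],
])

```text
clock: 19.78
tool_pos: [0.6272, -0.0274, 0.211]
tcp_rot: [[-0.103, 0.995, 0.001], [0.995, 0.103, -0.005], [-0.005, 0.0, -1.0]]
force: [0.2, -7.7, 4.6]
grip_width: 0.0003
```

```bash
python3 shot.py wrist 19; python3 shot.py wrist 20;python3 shot.py wrist 21
```

```text
19.7833 [ 0.62715858 -0.02741458  0.21096596] [[-0.103, 0.995, 0.001], [0.995, 0.103, -0.005], [-0.005, 0.0, -1.0]] [ 0.24855407 -7.74682158  4.64368184] 0.00031854972478490094
19.8333 [ 0.62715901 -0.02741878  0.21095066] [[-0.103, 0.995, 0.001], [0.995, 0.103, -0.005], [-0.005, 0.0, -1.0]] [ 0.10823796 -9.48107208  5.38006783] -5.946134126352118e-05
19.8833 [ 0.62712777 -0.02739631  0.21095726] [[-0.103, 0.995, 0.001], [0.995, 0.103, -0.005], [-0.005, 0.0, -1.0]] [-0.47566326 -9.57825013  5.13571853] -3.6928843716595615e-05
```

arm_command([
  [-0.003, 0.025, -0.004, 0],
  [0, 0, 0, 0],
  [0, 0, 0, 0],
  [0, 0, 0, 0],
  [0, 0, 0, 0],
  [0, 0, 0, 0],
])

```text
clock: 20.43
tool_pos: [0.6271, -0.0272, 0.211]
tcp_rot: [[-0.102, 0.995, 0.001], [0.995, 0.102, -0.006], [-0.006, 0.0, -1.0]]
force: [-0.5, -10.0, 4.4]
grip_width: -0.0001
```

```bash
for i in 22 23 24 25 26; do python3 shot.py wrist $i|cut -c1-60,140-; done;python3 - <<'E'
from h import *
f=pickle.load(open('wrist26.pkl','rb'))['frame']
cv2.imwrite('pics/w26.png',cv2.resize(f[0:270,200:460],None,fx=2.2,fy=2.2,interpolation=cv2.INTER_CUBIC)[:,:,::-1])
E
```

```text
20.4333 [ 0.62713941 -0.02722147  0.21096267] [[-0.102, 0.999  4.36686387] -0.00014472327947018864
20.4833 [ 0.62713874 -0.02726037  0.21094519] [[-0.102, 0.997  5.60319772] -9.06962204808382e-05
20.5333 [ 0.6271091  -0.02723739  0.21093322] [[-0.102, 0.993  5.91567976] -0.0001785607973229708
20.5833 [ 0.62711757 -0.0272468   0.21092753] [[-0.102, 0.99529   4.48208134] 0.00014868945667606553
20.6333 [ 0.6271354  -0.02722141  0.21092276] [[-0.102, 0.99179   5.71318659] 0.00015974115764514455
```

View pics/w26.png

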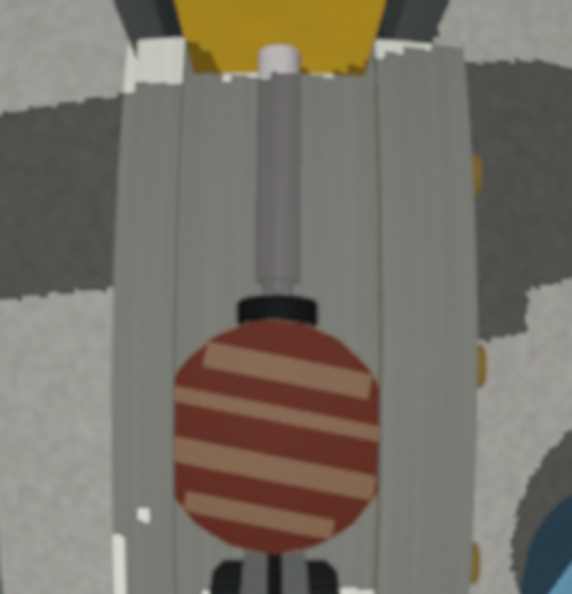

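arm_command([
  [0.003, -0.032, 0.009, 0],
  [0.003, -0.032, 0.009, 0],
  [0.003, -0.032, 0.009, 0],
  [0.003, -0.032, 0.009, 0],
  [0.003, -0.032, 0.009, 0],
  [0.003, -0.032, 0.009, 0],
  [0.005, -0.048, 0.015, 0],
  [0.01, -0.096, 0.03, 0],
  [0.015, -0.144, 0.045, 0],
  [0.02, -0.19, 0.06, 0],
  [0.02, -0.19, 0.06, 0],
  [0, 0, 0, 0],
])

```text
clock: 21.68
tool_pos: [0.6297, -0.0505, 0.2186]
tcp_rot: [[-0.103, 0.995, 0.001], [0.995, 0.103, -0.001], [-0.001, 0.001, -1.0]]
force: [-0.4, 0.0, 0.5]
grip_width: -0.0
```

```bash
python3 shot.py wrist 27;python3 - <<'E'
from h import *
f=pickle.load(open('wrist27.pkl','rb'))['frame']
cv2.imwrite('pics/w27.png',cv2.resize(f[0:270,200:460],None,fx=2.2,fy=2.2,interpolation=cv2.INTER_CUBIC)[:,:,::-1])
E
```

```text
21.6833 [ 0.62970043 -0.05051611  0.21855326] [[-0.103, 0.995, 0.001], [0.995, 0.103, -0.001], [-0.001, 0.001, -1.0]] [-0.44372224  0.01909389  0.49980672] -6.189326702182751e-06
```

View pics/w27.png

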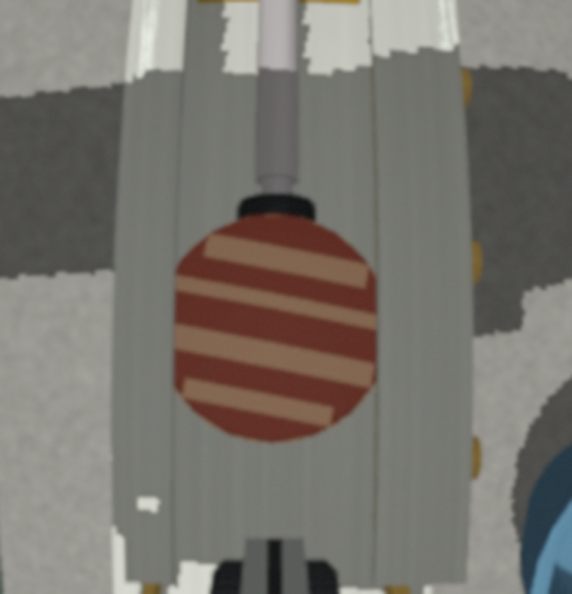

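arm_command([
  [0, 0, 0.3, 0],
  [0, 0, 0.7, 0],
  [0, -0.3, 1, 0],
  [0, -0.5, 1, 0],
  [0, -0.5, 0.5, 0],
  [0, 0, 0, 0],
  [0, 0, 0, 0],
])

```text
clock: 22.32
tool_pos: [0.6296, -0.0881, 0.3244]
tcp_rot: [[-0.104, 0.995, 0.002], [0.995, 0.104, -0.0], [-0.0, 0.002, -1.0]]
force: [-0.5, 0.7, 0.3]
grip_width: -0.0004
```

```bash
python3 shot.py wrist 28; python3 shot.py scene 28; python3 shot.py side 28;python3 - <<'E'
from h import *
f=pickle.load(open('wrist28.pkl','rb'))['frame'][0:250,180:480];s=pickle.load(open('scene28.pkl','rb'))['frame'][150:280,200:460]
a=cv2.resize(f,(400,333),interpolation=cv2.INTER_CUBIC);b=cv2.resize(s,(660,330),interpolation=cv2.INTER_CUBIC)
d=pickle.load(open('side28.pkl','rb'))['frame']
cv2.imwrite('pics/c28.png',cv2.resize(d[100:340,190:460],None,fx=2.2,fy=2.2,interpolation=cv2.INTER_CUBIC)[:,:,::-1])
cv2.imwrite('pics/a28.png',a[:,:,::-1]);cv2.imwrite('pics/b28.png',b[:,:,::-1])
E
```

```text
22.3167 [ 0.62956977 -0.08811333  0.3243579 ] [[-0.104, 0.995, 0.002], [0.995, 0.104, -0.0], [-0.0, 0.002, -1.0]] [-0.5110229   0.6904888   0.25238304] -0.00036991613200771734
22.3667 [ 0.62895659 -0.08697113  0.32295473] [[-0.106, 0.994, -0.0], [0.994, 0.106, 0.001], [0.001, -0.0, -1.0]] [1.22904051 0.74271089 0.59984302] -0.0001250931791445897
22.4167 [ 0.62864416 -0.08638512  0.32211874] [[-0.107, 0.994, -0.002], [0.994, 0.107, 0.001], [0.001, -0.002, -1.0]] [-0.58581018  1.06939358 -0.36454013] 0.0002863000413510471
```

View pics/a28.png

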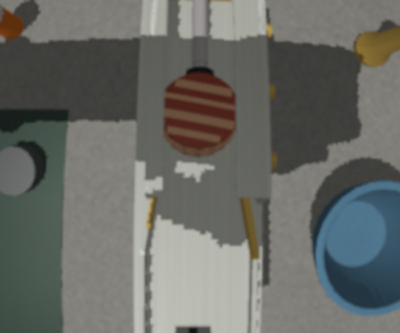

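View pics/b28.png

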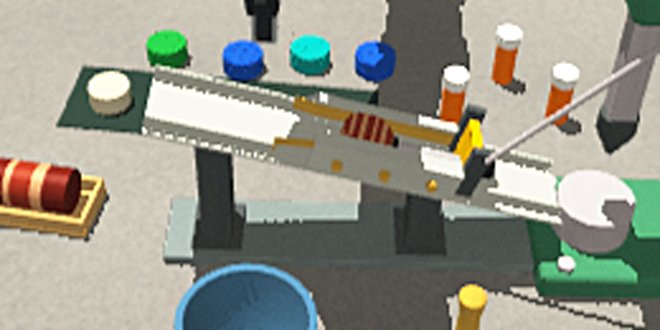

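View pics/c28.png

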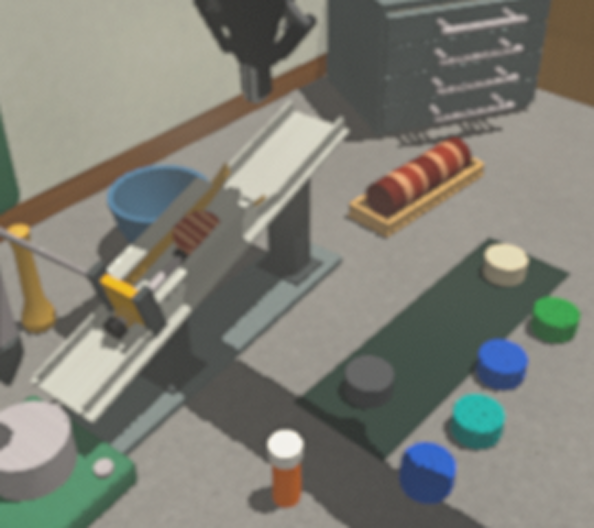

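```bash
python3 -c "
from workcell import robot
print(robot.job_done())"
```

```text
the job is handed in; nothing more can be done
None
```

The striped red slug is in the chute, resting flat against the sprung nose, and the job is handed in. I laid it in the pan and pushed it down from behind with the closed fingertips, about 8 mm above the floor. The robot's clock stood at about 22.4 s.

- **Push:** I held a total push of about 10–11 N for roughly 0.7 s. The chute drag measured about 3 N while the slug was sliding, and friction from the finger adds perhaps 1–1.5 N. That puts about 6–7 N on the nose. The nose force is worked out this way, not measured directly. Even the full push was under 15 N.
- **Last checks:** After backing off, the pictures showed the slug still touching the nose, the gate standing untripped, and the gripper clear. The grey and cream slugs, core, mortar, pestle and vials looked undisturbed.
- **Disagreements:**
  - The camera fit put the chute floor about 2.5 mm lower than the arm felt it when it touched down, so I used the touch.
  - One picked point, the gate top in the scene camera, was about 6 pixels off; I left it in the fit at reduced weight.
  - Judged by how far the nose was pushed in, its force could have been up to about 10 N or slightly more at the final hold.

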